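# Sweep the resin offcuts into the scrap pan

### The job

Clear the sanding bench: with your fingers, sweep the three broken offcuts (the straight strip, the L-shaped corner and the curved rim piece) along the bench and through the open mouth of the steel scrap pan, until all three lie entirely inside it. Push them only, never pick them up, and leave the round disc, the jar, the sanding block and everything else on the bench where it stands.

Things in the scene. Friction and masses are not known exactly. Their poses are not given: they have to be found in the camera images.
- pan: low three-sided scrap pan of bare sheet steel, fixed to the bench. Floor flush with the bench, inside 140 mm (its x) by 280 mm (its y); walls 35 mm high, 4 mm thick, on the two sides and the far end. Origin: centre of the floor. Its x axis points from the open mouth inwards: mouth at x = -70 mm, inside of far wall x = +70, of side walls y = +-140 mm.
- strip_mid (a point): straight strip offcut of cream resin, 22 mm along its x, 54 mm along its y, 18 mm high, about 40 g, lying flat and loose on the bench. This point: its centre, half-way up; z up. Fits in a circle of 31 mm radius about this point.
- strip_end0 (a point): one of the two ends of the strip offcut, half-way up
- strip_end1 (a point): one of the two ends of the strip offcut, half-way up
- corner_mid (a point): L-shaped corner offcut of cream resin: a 46 mm leg along its y (18 mm wide) and at its -y end a leg along its x, 43 mm overall in x (x from -19 to +24 mm), 18 mm high, about 40 g, lying flat and loose on the bench. This point: its centre, half-way up; z up. Fits in a circle of 31 mm radius about this point.
- corner_end0 (a point): one of the two ends of the corner offcut, half-way up
- corner_end1 (a point): one of the two ends of the corner offcut, half-way up
- rim_mid (a point): shallow curved rim offcut of cream resin, about 56 mm long along its y and 26 mm across in x (x from about -12 to +14 mm), bent so that both ends curve towards +x, 18 mm high, about 40 g, lying flat and loose on the bench. This point: its centre, half-way up; z up. Fits in a circle of 31 mm radius about this point.
- rim_end0 (a point): one of the two ends of the rim offcut, half-way up
- rim_end1 (a point): one of the two ends of the rim offcut, half-way up
- jar: a small closed jar with white lid, 40 mm across, 48 mm high. Loose, to be left alone. Origin: centre of its underside.
- block: a cork hand-sanding block, 34 mm along its x, 50 mm along its y, 28 mm high. Loose, to be left alone. Origin: centre of its underside.
- disc: a finished round casting in the same cream resin as the offcuts, 44 mm across, 18 mm high: a good part, not scrap. Loose, to be left alone. Origin: centre of its underside.
- tin: a closed filler tin, 90 mm across, 90 mm high, at the left side of the bench. Loose, to be left alone. Origin: centre of its underside.
- spatula: a filling spatula lying flat, 0.28 m long, up to 65 mm wide, at the left side. Loose, to be left alone. Origin: at its underside, half-way along; blade towards its +x.
- sander: a round hand sander standing on its pad, 124 mm across, 112 mm high, with an air connector sticking out to 135 mm along its x, at the right side. Loose, to be left alone. Origin: centre of its underside.
- shell: a cream dome-shaped casting, 172 mm across, 113 mm high, at the far right. Loose, to be left alone. Origin: centre of its underside.
- strip: the strip offcut as a whole; origin at its underside, below its centre point, same axes
- corner: the corner offcut as a whole; origin at its underside, below its centre point, same axes
- rim: the rim offcut as a whole; origin at its underside, below its centre point, same axes

How it is judged (in metres and radians):
At the end, for the whole second after the job is handed in: All three offcuts lie flat and at rest inside the pan: both ends of each are past the line of the mouth, the centre of each is at least 8 mm past it and within the walls, and no centre is higher than 25 mm above the bench (x of each of strip_end0, strip_end1, corner_end0, corner_end1, rim_end0, rim_end1 in the frame of pan above -0.07 m and x of strip_mid in the frame of pan between -0.062 and 0.07 m and y of strip_mid in the frame of pan between -0.14 and 0.14 m and height (world z) of each of strip_mid, corner_mid, rim_mid below 0.025 m and linear speed of each of strip, corner, rim below 0.02 m/s and x of corner_mid in the frame of pan between -0.062 and 0.07 m and y of corner_mid in the frame of pan between -0.14 and 0.14 m and x of rim_mid in the frame of pan between -0.062 and 0.07 m and y of rim_mid in the frame of pan between -0.14 and 0.14 m); the robot touches nothing.
It fails at once if an offcut is lifted off the bench (centre more than 25 mm above the bench; it is 9 mm when lying flat) (height (world z) of any of strip_mid, corner_mid, rim_mid above 0.025 m).
It fails at once if the jar, the sanding block or the round disc is moved by more than 20 mm or tipped (distance of any of jar, block, disc from where it was at the start of the episode above 0.02 m or angle between any of jar, block, disc's own z axis and vertical above 0.4 rad).
It fails at once if the tin, spatula, sander or dome casting is moved by more than 20 mm or tipped (distance of any of tin, spatula, sander, shell from where it was at the start of the episode above 0.02 m or angle between any of tin, spatula, sander, shell's own z axis and vertical above 0.4 rad).
It also fails if it takes over 72 s, if anything falls off the work surface, if the arm or the gripper's body presses on something with over 40 N, if the wrist force passes 120 N, or if a joint passes its speed limit or range.

### The arm

A 6-joint arm with a two-finger parallel gripper is mounted at the origin on the work surface. World frame = base frame: x ahead of the robot, y to its left, z up, the work surface at z = 0. Lengths are in mm, angles in rad, forces in N, time in s.
With the tool pointing down it reaches from about 350 to 850 mm from the base axis. Payload 8.1 kg.
Tool frame: the origin (TCP) lies between the finger pads; the fingertips stand arm.tip_extent ahead of it and the grasp point (between the pads) lies 5 mm behind it (arm.tip_extent is the distance from the TCP to the fingertips, in mm); z points along the fingers, y is the direction in which the jaws open and shut (so a half turn about z gives the same grasp; the last joint's range is limited). The gripper opens to 93 mm and grips with 3 to 60 N. Pads are 15 mm wide; open, the fingers measure 128 mm over their backs; the gripper's body (75 mm by 188 mm) begins 65 mm behind the grasp point.
Start: joints at [-1.239, 0.13, 1.488, -0, 1.523, -0.085], TCP at [242.922, -548.629, 232.635] pointing down, gripper open.
Joint ranges: [-2.96, 2.96], [-0.89, 2.26], [0.02, 2.5], [-1.34, 4.48], [0, 2.73], [-2.66, 2.66]. Speed limits (rad/s): [2.39, 2.39, 2.79, 3.14, 3.14, 3.14].

### API

Orientations are given as a unit quaternion [w, x, y, z].
In Python, from workcell import arm gives the robot as it stands.
- The arm moves only by the tool move_arm, never from a script. Its argument "commands" is one flat list of numbers, 7 for each row, row after row: the opening, from 0 (shut) to 1 (fully open), then the shift along the tool's x, y, z in mm, then the turn, a rotation vector about the tool's x, y, z in rad. In form: [fingers, x, y, z, wx, wy, wz, fingers, x, y, z, wx, wy, wz, ...]. A call has 1 to 12 rows; each row shifts and turns the commanded pose from where the row before left it, along the tool's axes as they then stand; what a row does not reach is not made up. A row lasts 1/8 s, in which the tool goes at most 62.5 mm and 10.7 degrees, less where a joint would pass 70% of its speed; a pose out of reach is approached as far as the arm can. A call with a gripper value outside its range is refused whole. The fingers move at their own pace and stop on an object; the grip force is fixed at half the most. Time passes only in rows, so rows that do not move let the fingers close. It gives the time, the measured TCP pose, the force and the opening at its end, in the units of the state.
- arm.observe(): the state, without advancing time (a new reading comes with each control period).
- arm.read_camera(name): name is "scene" or "top" or "wrist"; returns a dict with "img" (420x560x3 uint8, red, green, blue), "fx", "fy", "cx", "cy" (pixels), "xyz" and "orientation" of the camera in the world; the wrist camera has in their place "hand_eye" (4x4, takes a point from camera to tool coordinates, whose origin is the TCP and whose axes are the flange's). Camera axes: x right, y down, z forward; pixel columns grow to the right and rows downward; lengths in mm; the calibration is good to about 2 mm. The wrist camera is an equidistant fisheye: a pixel r from the principal point sees the ray r / f radians off the axis. A picture is of the moment at which its call begins: read the wrist's pose just before it. There is no depth.
- arm.finish_job(): hands the job in, once; it reports no verdict.
The state is a dict: "clock": time; "joints": joint angles; "dq": joint speeds; "joint_torque": joint torques, N m; "tcp_pos": TCP position; "tcp_rot": TCP orientation; "force": force on the tool from outside, world axes, zero at the start; "moment": the same for the moment, N m; "grip_width": finger opening in mm.
Only numpy, scipy, OpenCV 4.12 (cv2) and the standard library are available. Lean on these libraries where they do the work, as an engineer would, in place of code of your own. Each camera call takes 0.05 s, during which the arm holds its last target.

## Working session

There is one attempt and no reset: what is moved stays moved. The work goes in short steps, Python scripts to look and compute and a tool call to move; the robot and the scene stay as the last step left them, time stands still between calls to the robot, and variables do not carry over. Pictures are saved under pics/ and viewed, and the job is handed in when it is done.

Besides the shell and the picture viewer there is one more tool, called after "Call:" as name(argument=value, ...), one argument or row to a line, values as JSON. move_arm: Moves the arm, as the interface text tells. Its arguments: {"type":"object","properties":{"commands":{"type":"array"}},"required":["commands"]}

```bash
mkdir -p pics; ls
python3 - <<'E'
from workcell import arm
import cv2
print(arm.observe(), arm.tip_extent)
for n in("top","scene"):
    c=arm.read_camera(n); cv2.imwrite(f"pics/{n}0.png",c["img"][:,:,::-1]); print({k:v for k,v in c.items() if k!="img"})
E
```

```text
pics
{'clock': 0.0, 'joints': array([-1.23942444e+00,  1.31136581e-01,  1.48926521e+00,  6.59567794e-06,
        1.52296214e+00, -8.53914230e-02]), 'dq': array([-0.00013364, -0.00158987, -0.00111183, -0.0001406 ,  0.00048747,
       -0.0019615 ]), 'joint_torque': array([-2.97615668e-03, -5.59841430e+01, -4.91767788e+01,  7.65668065e-02,
        3.58009490e-02, -1.59300648e-04]), 'tcp_pos': array([ 242.73785824, -548.13257652,  231.60981532]), 'tcp_rot': array([-8.79348614e-04,  9.78366644e-01,  2.06876597e-01, -1.05380933e-04]), 'force': array([-0.0346679 , -0.19374732, -0.42040869]), 'moment': array([ 0.00394124, -0.00199065,  0.00157125]), 'grip_width': 92.64760873328343} 14.0
{'fx': 416.8344713041233, 'fy': 416.8344713041233, 'cx': 271.17011145101685, 'cy': 206.1908169736334, 'xyz': array([ 448.054479  ,   20.10487772, 1343.77902787]), 'orientation': array([-0.02258723,  0.71304648, -0.70047529,  0.01972068])}
{'fx': 412.12000139758885, 'fy': 412.12000139758885, 'cx': 280.30357760791645, 'cy': 207.59183477881643, 'xyz': array([1120.80498071,  166.71458465,  826.95629937]), 'orientation': array([-0.19769858,  0.59078012,  0.74110346, -0.25031935])}
```

View pics/top0.png

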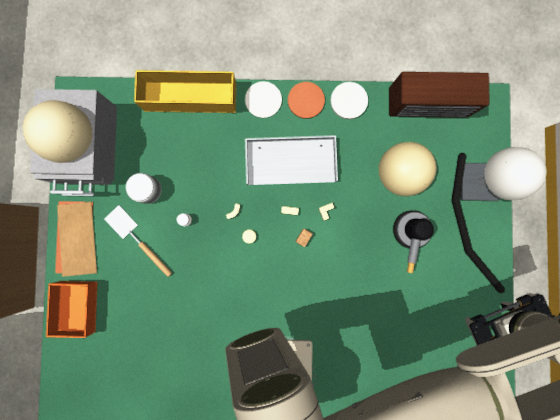

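View pics/scene0.png

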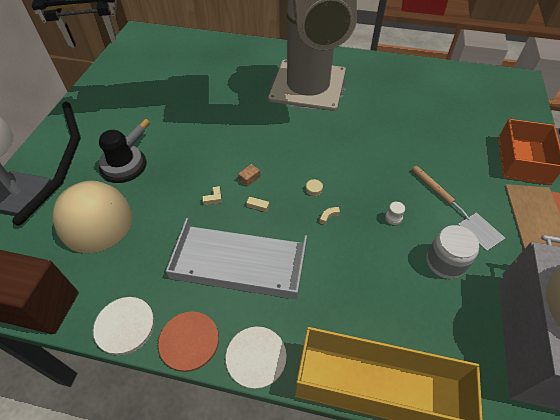

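The top view shows the pan at (292,160) with its mouth facing the robot, at row ~184. The rim is at (234,211), strip (290,210), L-corner (326,211), disc (249,237) and block (305,238). Next I measure these.

```bash
cat > h.py <<'E'
from workcell import arm
import cv2, numpy as np
from scipy.spatial.transform import Rotation as R
def rot(q): return R.from_quat([q[1],q[2],q[3],q[0]]).as_matrix()
def ray(c,uv,z):
    uv=np.atleast_2d(uv).astype(float)
    d=np.c_[(uv[:,0]-c["cx"])/c["fx"],(uv[:,1]-c["cy"])/c["fy"],np.ones(len(uv))]@rot(c["orientation"]).T
    o=np.array(c["xyz"]); return (o+d*((z-o[2])/d[:,2])[:,None])[:,:2]
def objs(c,z=18,verbose=True):
    img=cv2.cvtColor(c["img"],cv2.COLOR_RGB2HSV)
    m=cv2.inRange(img,(8,30,150),(40,200,255))
    out=[]
    for k in cv2.findContours(m,cv2.RETR_EXTERNAL,cv2.CHAIN_APPROX_NONE)[0]:
        a=cv2.contourArea(k)
        if 25<a<900:
            p=ray(c,k[:,0],z); (cx,cy),(w,h),an=cv2.minAreaRect(p.astype(np.float32))
            print("px",k[:,0].mean(0).round(),"a",a,"ctr",np.round([cx,cy]),"wh",np.round([w,h]),"ang",round(an),"x",p[:,0].min().round(),p[:,0].max().round(),"y",p[:,1].min().round(),p[:,1].max().round())
E
python3 - <<'E'
from h import *
for n in("top","scene"):
    c=arm.read_camera(n); print(n); objs(c)
    if n=="top":
        print("pan mouth ends floor",ray(c,[[247,184],[338,182]],0),"far top",ray(c,[[246,139],[336,137]],35))
        print("mouth tops",ray(c,[[247,184],[338,182]],35).round())
        print("jar",ray(c,[[184,220]],48),"block",ray(c,[[305,238]],28))
        im=c["img"][120:260,160:360,::-1]; cv2.imwrite("pics/z1.png",cv2.resize(im,None,fx=4,fy=4,interpolation=cv2.INTER_CUBIC))
E
```

```text
top
px [303. 353.] a 327.0 ctr [ 71. -91.] wh [125.  58.] ang 36 x 4.0 109.0 y -104.0 -34.0
px [410. 267.] a 42.5 ctr [ 343. -417.] wh [16. 32.] ang 90 x 327.0 359.0 y -425.0 -409.0
px [154. 259.] a 205.0 ctr [354. 394.] wh [140.  18.] ang 44 x 301.0 406.0 y 342.0 446.0
px [248. 237.] a 87.0 ctr [431.  95.] wh [40. 40.] ang 46 x 409.0 451.0 y 76.0 117.0
px [304. 237.] a 144.5 ctr [430. -79.] wh [34. 49.] ang 60 x 403.0 457.0 y -102.0 -54.0
px [289. 210.] a 95.5 ctr [516. -33.] wh [55. 23.] ang 84 x 504.0 529.0 y -60.0 -5.0
px [234. 212.] a 60.5 ctr [508. 144.] wh [22. 58.] ang 58 x 487.0 533.0 y 129.0 166.0
px [326. 211.] a 106.0 ctr [ 515. -153.] wh [43. 48.] ang 23 x 490.0 541.0 y -171.0 -126.0
pan mouth ends floor [[ 599.15690708  105.87795738]
 [ 610.82260338 -188.75064883]] far top [[ 738.80675857  109.88993746]
 [ 750.11880834 -175.77187597]]
mouth tops [[ 595.  104.]
 [ 607. -183.]]
jar [[477.82397745 296.37283948]] block [[428.45196925 -82.09343034]]
scene
px [479. 393.] a 63.5 ctr [857. 478.] wh [92.  4.] ang 0 x 811.0 903.0 y 476.0 481.0
px [393. 346.] a 186.0 ctr [806. 314.] wh [  4. 330.] ang 0 x 804.0 809.0 y 149.0 479.0
px [329. 212.] a 96.5 ctr [511. 146.] wh [23. 57.] ang 50 x 489.0 536.0 y 128.0 170.0
px [258. 202.] a 118.0 ctr [518. -32.] wh [52. 21.] ang 84 x 506.0 530.0 y -59.0 -6.0
px [213. 195.] a 115.0 ctr [ 517. -154.] wh [42. 44.] ang 24 x 490.0 545.0 y -171.0 -127.0
px [512. 197.] a 25.5 ctr [357. 592.] wh [72. 22.] ang 6 x 322.0 394.0 y 577.0 604.0
px [314. 185.] a 146.0 ctr [434.  96.] wh [42. 40.] ang 48 x 412.0 454.0 y 75.0 116.0
px [434. 183.] a 141.0 ctr [356. 394.] wh [136.  12.] ang 45 x 307.0 406.0 y 344.0 445.0
px [249. 172.] a 113.5 ctr [424. -81.] wh [31. 47.] ang 59 x 403.0 452.0 y -105.0 -58.0
px [531. 155.] a 311.0 ctr [175. 664.] wh [ 93. 111.] ang 0 x 129.0 221.0 y 608.0 720.0
px [321.  91.] a 769.0 ctr [ 9. 25.] wh [165. 212.] ang 90 x -96.0 115.0 y -58.0 107.0
```

View pics/z1.png

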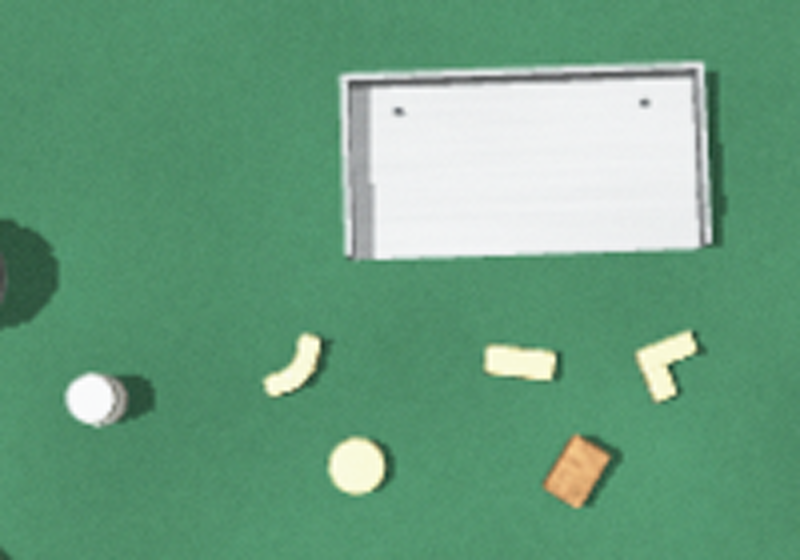

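```bash
cat >> h.py <<'E'
def poly(n,x0,y0,x1,y1,eps=2.0,z=18,s=6):
    """corners of cream blobs inside px window"""
    c=arm.read_camera(n); im=cv2.resize(c["img"][y0:y1,x0:x1],None,fx=s,fy=s,interpolation=cv2.INTER_CUBIC)
    h=cv2.cvtColor(im,cv2.COLOR_RGB2HSV); m=cv2.inRange(h,(8,30,150),(40,200,255))
    for k in cv2.findContours(m,cv2.RETR_EXTERNAL,cv2.CHAIN_APPROX_NONE)[0]:
        if cv2.contourArea(k)<1000: continue
        a=cv2.approxPolyDP(k,eps*s/2,True)[:,0]
        print(n,"area",cv2.contourArea(k)/s/s,"corners",ray(c,(a+.5)/s-.5+[x0,y0],z).round().tolist())
E
python3 - <<'E'
from h import *
poly("top",310,195,345,228); poly("scene",190,180,230,210)
poly("top",220,198,245,225); poly("scene",315,200,345,228)
poly("top",275,200,305,220); poly("scene",240,192,275,215)
E
```

```text
top area 127.29166666666667 corners [[542.0, -167.0], [524.0, -125.0], [487.0, -141.0], [494.0, -156.0], [517.0, -150.0], [528.0, -173.0]]
scene area 141.58333333333334 corners [[491.0, -141.0], [495.0, -157.0], [519.0, -148.0], [529.0, -172.0], [545.0, -167.0], [528.0, -126.0]]
top area 92.8888888888889 corners [[532.0, 128.0], [532.0, 142.0], [509.0, 151.0], [499.0, 169.0], [487.0, 166.0], [490.0, 149.0], [508.0, 131.0]]
scene area 116.0 corners [[489.0, 166.0], [501.0, 139.0], [510.0, 132.0], [534.0, 128.0], [536.0, 142.0], [510.0, 151.0], [501.0, 170.0]]
top area 116.43055555555556 corners [[525.0, -6.0], [510.0, -5.0], [506.0, -11.0], [503.0, -56.0], [523.0, -60.0], [529.0, -10.0]]
scene area 139.84722222222223 corners [[523.0, -60.0], [532.0, -11.0], [530.0, -7.0], [515.0, -5.0], [509.0, -11.0], [505.0, -53.0], [508.0, -59.0]]
```

Call:
move_arm(
  commands=[0,0,0,0,0,0,0.14,0,0,0,0,0,0,0],
)

```text
clock: 0.75
tcp_pos: [242.9, -548.7, 232.7]
tcp_rot: [0.0, 0.99, 0.138, 0.0]
force: [-1.4, -1.0, 0.1]
grip_width: 77.6
```

Call:
move_arm(
  commands=[0,0,0,0,0,0,-0.14,0,39.1,-22.8,0,0,0,0,0,39.1,-22.8,0,0,0,0,0,39.1,-22.8,0,0,0,0,0,39.1,-22.8,0,0,0,0,0,39.1,-22.8,0,0,0,0,0,39.1,-22.8,0,0,0,0,0,39.1,-22.8,0,0,0,0,0,39.1,-22.8,0,0,0,0,0,39.1,-22.8,0,0,0,0,0,39.1,-22.8,0,0,0,0,0,0,0,0,0,0,0],
)

```text
clock: 2.25
tcp_pos: [509.4, -179.4, 232.6]
tcp_rot: [-0.0, 0.978, 0.21, 0.0]
force: [-0.2, 0.1, 1.2]
grip_width: 0.4
```

Run:
```python
from h import *
o=arm.observe(); print(o["tcp_pos"],o["tcp_rot"],o["grip_width"],o["joints"].round(2))
w=arm.read_camera("wrist"); cv2.imwrite("pics/w1.png",w["img"][:,:,::-1]); print({k:v for k,v in w.items() if k!="img"})
```

```text
[ 509.405431   -179.38068045  232.63398371] [-2.71512183e-04  9.77616932e-01  2.10392510e-01  2.30248829e-04] 0.41094804936326357 [-0.43 -0.03  1.66  0.    1.52  0.71]
{'fx': 325.19226210127806, 'fy': 325.19226210127806, 'cx': 280.9769510394012, 'cy': 210.21470974670666, 'hand_eye': array([[ 2.02282637e-04, -9.57936338e-01, -2.86980715e-01,
         8.04141355e+01],
       [ 9.99999846e-01,  4.57120997e-05,  5.52278658e-04,
         5.24250999e-01],
       [-5.15929304e-04, -2.86980783e-01,  9.57936201e-01,
        -1.52607267e+02],
       [ 0.00000000e+00,  0.00000000e+00,  0.00000000e+00,
         1.00000000e+00]])}
```

View pics/w1.png

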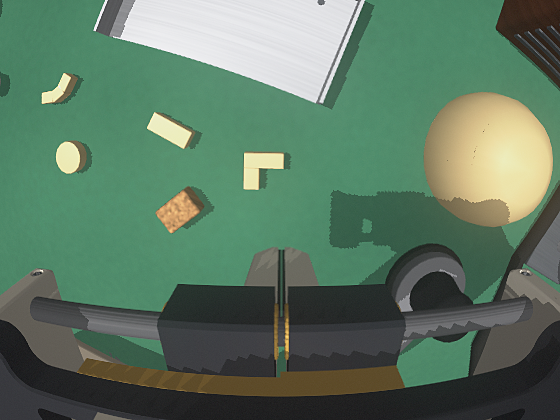

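```bash
cat >> h.py <<'E'
def wray(w,o,uv,z):
    uv=np.atleast_2d(uv).astype(float); d=(uv-[w["cx"],w["cy"]])/w["fx"]; r=np.linalg.norm(d,axis=1); 
    k=np.where(r>1e-6,np.sin(r)/np.maximum(r,1e-6),1)
    d=np.c_[d*k[:,None],np.cos(r)]
    H=w["hand_eye"]; Rt=rot(o["tcp_rot"]); d=d@H[:3,:3].T@Rt.T; p=o["tcp_pos"]+Rt@H[:3,3]
    return (p+d*((z-p[2])/d[:,2])[:,None])[:,:2]
E
python3 - <<'E'
from h import *
o=arm.observe(); w=arm.read_camera("wrist")
print(wray(w,o,[[244,153],[285,153],[285,168],[260,169],[259,189],[244,189]],18).round(), "fingertips",wray(w,o,[[250,250],[317,250]],o["tcp_pos"][2]-14).round())
print("pan mouth floor inner R, L", wray(w,o,[[317,102],[108,32]],0).round())
print("strip",wray(w,o,[[148,127],[185,148]],18).round())
E
```

```text
[[ 527. -128.]
 [ 545. -170.]
 [ 530. -177.]
 [ 517. -152.]
 [ 495. -160.]
 [ 488. -144.]] fingertips [[ 508. -163.]
 [ 524. -197.]]
pan mouth floor inner R, L [[ 615. -180.]
 [ 604.  105.]]
strip [[511.  -8.]
 [505. -61.]]
```

Call:
move_arm(
  commands=[0,-0.5,3,42,0,0,0,0,0,0,42,0,0,0,0,0,0,42,0,0,0,0,0,0,40,0,0,0,0,0,0,25,0,0,0,0,0,0,15,0,0,0,0,0,0,7,0,0,0,0,0,0,0,0,0,0],
)

```text
clock: 3.35
tcp_pos: [509.1, -185.3, 20.0]
tcp_rot: [0.0, 0.978, 0.207, 0.0]
force: [-0.7, 0.6, -0.3]
grip_width: 0.2
```

Run:
```python
from h import *
o=arm.observe(); print(o["tcp_pos"],o["force"])
w=arm.read_camera("wrist"); cv2.imwrite("pics/w2.png",w["img"][:,:,::-1])
```

```text
[ 509.06929869 -185.28250095   20.04809083] [-0.74790848  0.64546564 -0.33630762]
```

View pics/w2.png

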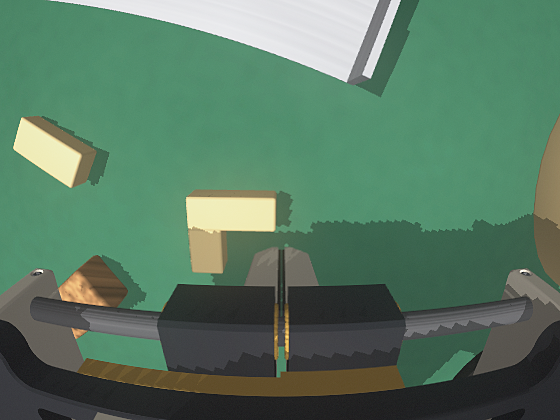

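Call:
move_arm(
  commands=[0,0,-5,0,0,0,0,0,3,-4,0,0,0,0,0,8,-0.5,0.5,0,0,0,0,8,-0.5,0,0,0,0,0,9,-0.5,0,0,0,0,0,9,-0.5,0,0,0,0,0,9,-0.5,0,0,0,0,0,9,-0.5,0,0,0,0,0,0,0,0,0,0,0],
)

```text
clock: 4.53
tcp_pos: [555.0, -151.2, 19.2]
tcp_rot: [0.0, 0.978, 0.207, 0.0]
force: [0.4, 0.2, 0.6]
grip_width: 0.7
```

Run:
```python
from h import *
o=arm.observe(); print(o["tcp_pos"],o["force"])
w=arm.read_camera("wrist"); cv2.imwrite("pics/w3.png",w["img"][:,:,::-1])
```

```text
[ 555.01003361 -151.2279105    19.17347643] [0.3603554  0.16757741 0.55017343]
```

View pics/w3.png

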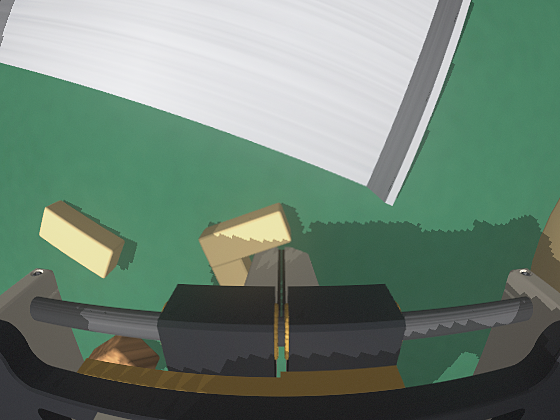

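Run:
```python
from h import *
o=arm.observe(); w=arm.read_camera("wrist")
print(wray(w,o,[[200,238],[282,204],[292,240],[222,284],[105,276],[122,240],[42,206]],18).round(1))
```

```text
[[ 555.5 -105.7]
 [ 589.4 -137.2]
 [ 574.1 -149.6]
 [ 534.8 -125.7]
 [ 506.2  -58.6]
 [ 534.7  -64.4]
 [ 530.2   -5.1]]
```

Call:
move_arm(
  commands=[0,9,0.5,0,0,0,0,0,9,0.5,0,0,0,0,0,9,0.5,0,0,0,0,0,9,0.5,0,0,0,0,0,9,0.5,0,0,0,0,0,0,0,0,0,0,0],
)

```text
clock: 5.38
tcp_pos: [597.2, -135.3, 19.2]
tcp_rot: [0.0, 0.978, 0.207, 0.0]
force: [-0.6, 0.5, -0.3]
grip_width: 0.4
```

Run:
```python
from h import *
o=arm.observe(); print(o["tcp_pos"],o["force"])
w=arm.read_camera("wrist"); cv2.imwrite("pics/w4.png",w["img"][:,:,::-1])
c=arm.read_camera("scene"); cv2.imwrite("pics/s4.png",c["img"][:,:,::-1])
```

```text
[ 597.22856875 -135.320469     19.20129338] [-0.59669892  0.51125662 -0.31726506]
```

View pics/w4.png

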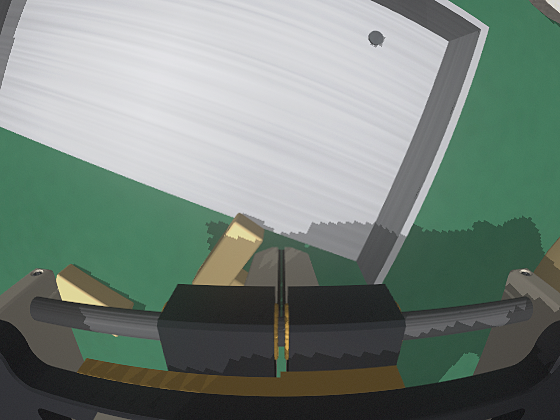

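View pics/s4.png

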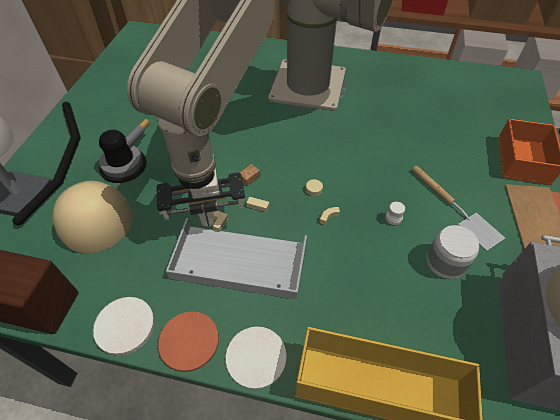

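Call:
move_arm(
  commands=[0,0,3,0,0,0,0,0,0,0,-30,0,0,0,0,0,0,-40,0,0,0,0,-40,0,-50,0,0,0,0,-45,0,-20,0,0,0,0,0,0,0,0,0,0],
)

```text
clock: 6.22
tcp_pos: [520.2, -174.3, 160.6]
tcp_rot: [0.001, 0.979, 0.206, 0.001]
force: [0.8, -0.9, -0.2]
grip_width: 0.7
```

Run:
```python
from h import *
o=arm.observe(); print(o["tcp_pos"],o["force"])
w=arm.read_camera("wrist"); cv2.imwrite("pics/w5.png",w["img"][:,:,::-1])
poly("scene",180,170,280,225)
```

```text
[ 520.19741693 -174.28772808  160.60406015] [ 0.84910841 -0.87949713 -0.21361289]
scene area 147.55555555555557 corners [[563.0, -135.0], [578.0, -138.0], [584.0, -115.0], [608.0, -118.0], [604.0, -100.0], [570.0, -94.0]]
scene area 141.81944444444443 corners [[523.0, -60.0], [527.0, -52.0], [530.0, -7.0], [516.0, -5.0], [509.0, -11.0], [505.0, -53.0], [508.0, -59.0]]
scene area 101.625 corners [[437.0, -105.0], [445.0, -91.0], [440.0, -87.0], [448.0, -87.0], [452.0, -80.0], [412.0, -56.0], [422.0, -98.0]]
```

View pics/w5.png

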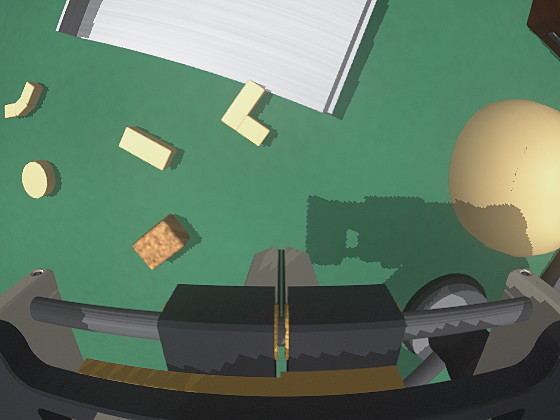

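Call:
move_arm(
  commands=[0.16,0,0,0,0,0,0.18,0.16,0,0,0,0,0,0.18,0.16,0,0,0,0,0,0.185,0.16,6,-22,15,0,0,0,0.16,6,-22,25,0,0,0,0.16,6,-22,25,0,0,0,0.16,0,0,20,0,0,0,0.16,0,0,0,0,0,0],
)

```text
clock: 7.32
tcp_pos: [545.4, -108.7, 70.1]
tcp_rot: [-0.0, 0.998, -0.064, -0.003]
force: [-0.1, -0.7, 0.9]
grip_width: 15.0
```

Run:
```python
from h import *
o=arm.observe(); print(o["tcp_pos"],o["tcp_rot"],o["grip_width"])
w=arm.read_camera("wrist"); cv2.imwrite("pics/w6.png",w["img"][:,:,::-1])
```

```text
[ 545.36446336 -108.68635257   70.10249464] [-4.69012947e-04  9.97969045e-01 -6.36488595e-02 -2.52761690e-03] 15.046385741436625
```

View pics/w6.png

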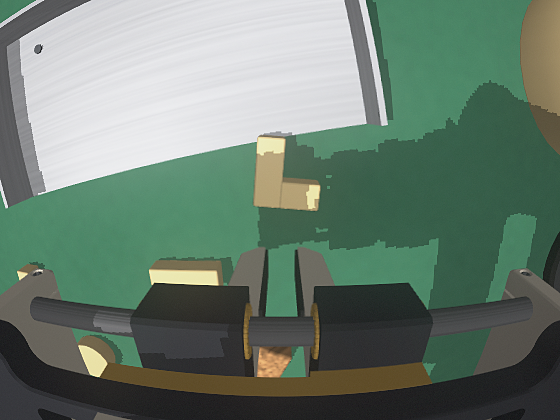

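Call:
move_arm(
  commands=[0.16,0,0,30,0,0,0,0.16,0,0,14,0,0,0,0.16,0,0,7,0,0,0,0.16,9,0,0,0,0,0,0.16,9,0,0,0,0,0,0.16,9,0,0,0,0,0,0.16,9,0,0,0,0,0,0.16,9,0,0,0,0,0,0.16,9,0,0,0,0,0,0.16,0,0,0,0,0,0],
)

```text
clock: 8.62
tcp_pos: [601.4, -116.3, 22.0]
tcp_rot: [0.0, 0.998, -0.064, 0.0]
force: [-0.0, -0.3, 0.5]
grip_width: 14.8
```

Run:
```python
from h import *
o=arm.observe(); print(o["tcp_pos"],o["force"])
w=arm.read_camera("wrist"); cv2.imwrite("pics/w7.png",w["img"][:,:,::-1])
```

```text
[ 601.43348581 -116.25271954   21.99759812] [-0.00327774 -0.2867135   0.54396677]
```

View pics/w7.png

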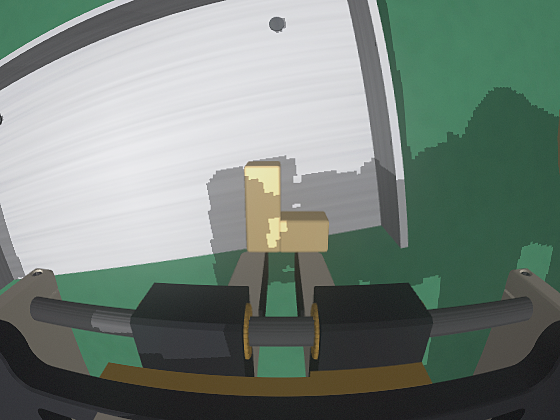

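Stable flush push. Continue 45 mm, then back off and lift.

Call:
move_arm(
  commands=[0.16,9,0,1,0,0,0,0.16,9,0,0,0,0,0,0.16,9,0,0,0,0,0,0.16,9,0,0,0,0,0,0.16,6,0,0,0,0,0,0.16,0,0,0,0,0,0,0.16,-12,0,0,0,0,0,0.16,-30,0,-20,0,0,0,0.16,-45,0,-35,0,0,0,0.16,-45,0,-30,0,0,-0.1,0.16,-25,-35,-20,0,0,-0.1,0.16,0,-50,0,0,0,0],
)

```text
clock: 10.18
tcp_pos: [483.9, -19.3, 128.2]
tcp_rot: [0.0, 0.999, 0.035, 0.002]
force: [0.4, 1.1, 0.8]
grip_width: 14.6
```

Run:
```python
from h import *
o=arm.observe(); print(o["tcp_pos"],o["tcp_rot"])
w=arm.read_camera("wrist"); cv2.imwrite("pics/w8.png",w["img"][:,:,::-1])
objs(arm.read_camera("scene"))
```

```text
[483.87874009 -19.28415071 128.23744436] [4.82849420e-04 9.99375783e-01 3.52660218e-02 2.02952566e-03]
px [479. 393.] a 67.5 ctr [857. 478.] wh [92.  4.] ang 0 x 811.0 903.0 y 476.0 481.0
px [202. 246.] a 169.5 ctr [ 676. -129.] wh [43. 45.] ang 83 x 652.0 700.0 y -149.0 -106.0
px [329. 212.] a 99.0 ctr [511. 146.] wh [23. 57.] ang 50 x 489.0 536.0 y 128.0 170.0
px [263. 204.] a 27.5 ctr [519. -19.] wh [26. 21.] ang 83 x 510.0 530.0 y -33.0 -6.0
px [314. 185.] a 147.0 ctr [432.  95.] wh [40. 41.] ang 13 x 412.0 454.0 y 75.0 116.0
px [434. 183.] a 149.5 ctr [356. 394.] wh [136.  13.] ang 45 x 307.0 408.0 y 344.0 445.0
px [248. 172.] a 129.0 ctr [424. -81.] wh [31. 46.] ang 59 x 397.0 449.0 y -105.0 -58.0
px [531. 155.] a 311.0 ctr [175. 664.] wh [ 93. 111.] ang 0 x 129.0 221.0 y 608.0 720.0
px [279. 113.] a 53.5 ctr [171. -51.] wh [ 36. 106.] ang 73 x 115.0 216.0 y -83.0 -43.0
px [334.  86.] a 423.0 ctr [ 9. 84.] wh [ 50. 213.] ang 89 x -98.0 115.0 y 56.0 107.0
px [397.  47.] a 43.0 ctr [-258.  268.] wh [ 16. 135.] ang 0 x -266.0 -250.0 y 201.0 335.0
```

View pics/w8.png

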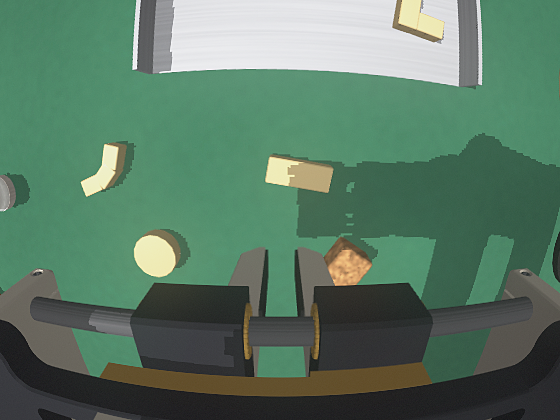

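Call:
move_arm(
  commands=[0.2,2,6,20,0,0,0.13,0.2,0,6,27,0,0,0,0.2,0,0,0,0,0,0],
)

```text
clock: 10.65
tcp_pos: [483.8, -31.2, 76.7]
tcp_rot: [-0.0, 1.0, -0.029, -0.002]
force: [-1.2, 0.0, 0.2]
grip_width: 18.5
```

Run:
```python
from h import *
o=arm.observe(); print(o["tcp_pos"],o["tcp_rot"])
w=arm.read_camera("wrist"); cv2.imwrite("pics/w9.png",w["img"][:,:,::-1])
```

```text
[483.80666403 -31.24414671  76.67954728] [-2.15104472e-04  9.99567279e-01 -2.93122429e-02 -2.44969721e-03]
```

View pics/w9.png

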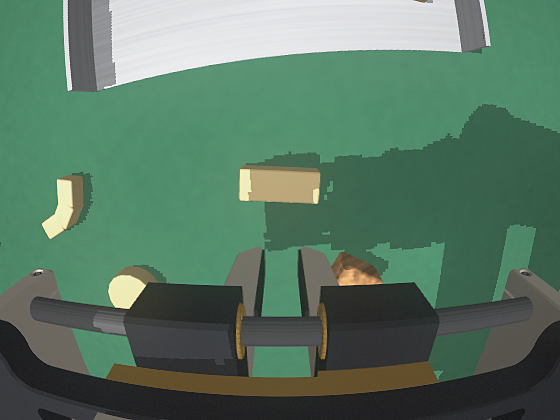

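Call:
move_arm(
  commands=[0.2,4,0,30,0,0,0,0.2,0,0,18,0,0,0,0.2,0,0,8,0,0,0,0.2,9,0,0,0,0,0,0.2,9,0,0,0,0,0,0.2,9,0,0,0,0,0,0.2,9,0,0,0,0,0,0.2,9,0,0,0,0,0,0.2,9,0,0,0,0,0,0.2,9,0,0,0,0,0,0.2,0,0,0,0,0,0],
)

```text
clock: 12.08
tcp_pos: [553.6, -34.9, 23.0]
tcp_rot: [0.0, 1.0, -0.029, 0.0]
force: [-0.3, -0.2, 0.6]
grip_width: 18.4
```

Run:
```python
from h import *
o=arm.observe(); print(o["tcp_pos"],o["force"])
w=arm.read_camera("wrist"); cv2.imwrite("pics/w10.png",w["img"][:,:,::-1])
```

```text
[553.58137018 -34.8744823   23.0398104 ] [-0.2532507  -0.18740293  0.64686036]
```

View pics/w10.png

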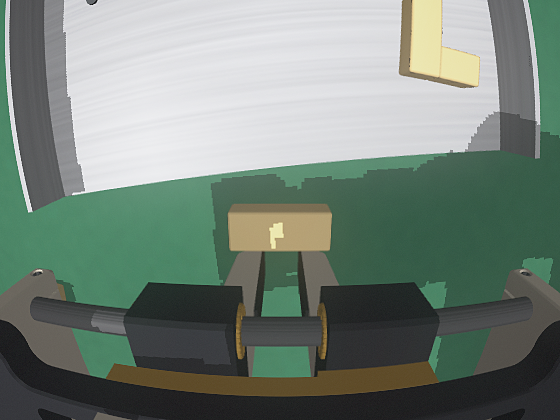

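Call:
move_arm(
  commands=[0.2,9,0,2,0,0,0,0.2,9,0,0,0,0,0,0.2,9,0,0,0,0,0,0.2,9,0,0,0,0,0,0.2,9,0,0,0,0,0,0.2,9,0,0,0,0,0,0.2,9,0,0,0,0,0,0.2,9,0,0,0,0,0,0.2,9,0,0,0,0,0,0.2,8,0,0,0,0,0,0.2,0,0,0,0,0,0,0.2,-15,0,0,0,0,0],
)

```text
clock: 13.62
tcp_pos: [627.2, -39.2, 21.1]
tcp_rot: [0.0, 1.0, -0.029, 0.0]
force: [-0.6, 0.3, -0.1]
grip_width: 18.4
```

Run:
```python
from h import *
o=arm.observe(); print(o["tcp_pos"],o["force"])
w=arm.read_camera("wrist"); cv2.imwrite("pics/w11.png",w["img"][:,:,::-1])
objs(arm.read_camera("scene"))
```

```text
[627.22773357 -39.19745887  21.09090151] [-0.57736134  0.27021768 -0.09654216]
px [479. 393.] a 67.5 ctr [857. 478.] wh [92.  4.] ang 0 x 811.0 903.0 y 476.0 481.0
px [237. 253.] a 28.5 ctr [669. -41.] wh [50. 11.] ang 87 x 664.0 676.0 y -66.0 -16.0
px [202. 252.] a 53.5 ctr [ 686. -118.] wh [17. 27.] ang 85 x 673.0 700.0 y -128.0 -109.0
px [329. 212.] a 99.0 ctr [511. 146.] wh [23. 57.] ang 50 x 489.0 536.0 y 128.0 170.0
px [251. 199.] a 70.5 ctr [508. -47.] wh [27. 89.] ang 72 x 461.0 548.0 y -73.0 -39.0
px [314. 185.] a 147.0 ctr [432.  95.] wh [40. 41.] ang 13 x 412.0 454.0 y 75.0 116.0
px [434. 183.] a 149.5 ctr [356. 394.] wh [136.  13.] ang 45 x 307.0 408.0 y 344.0 445.0
px [531. 155.] a 311.0 ctr [175. 664.] wh [ 93. 111.] ang 0 x 129.0 221.0 y 608.0 720.0
px [334.  86.] a 423.5 ctr [ 9. 84.] wh [ 50. 213.] ang 89 x -98.0 115.0 y 56.0 107.0
px [396.  47.] a 39.5 ctr [-258.  266.] wh [ 16. 131.] ang 0 x -266.0 -250.0 y 201.0 332.0
px [272.  60.] a 449.5 ctr [-140. -142.] wh [731.  18.] ang 0 x -506.0 225.0 y -153.0 -130.0
px [205.  51.] a 369.0 ctr [-126. -382.] wh [642.  17.] ang 5 x -447.0 194.0 y -417.0 -347.0
px [199.  50.] a 250.5 ctr [-124. -404.] wh [636.  13.] ang 5 x -441.0 193.0 y -438.0 -371.0
```

View pics/w11.png

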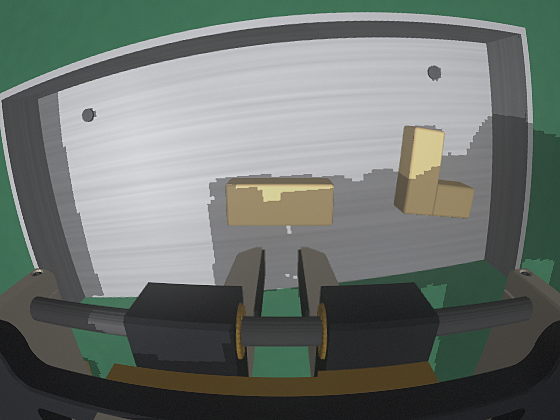

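Call:
move_arm(
  commands=[0.32,-5,0,-45,0,0,0,0.32,0,0,-45,0,0,0,0.32,-25,-45,-20,0,0,0,0.32,-25,-45,0,0,0,0,0.32,-25,-45,0,0,0,0,0.32,-25,-45,0,0,0,0,0.32,-25,-44,0,0,0,0,0.32,0,0,0,0,0,-0.18,0.32,0,0,0,0,0,-0.18,0.32,0,0,0,0,0,-0.18,0.32,0,0,0,0,0,-0.18,0.32,0,0,0,0,0,-0.18],
)

```text
clock: 15.22
tcp_pos: [510.2, 192.2, 131.2]
tcp_rot: [0.0, 0.912, 0.411, 0.0]
force: [0.2, -1.0, 0.3]
grip_width: 29.7
```

Call:
move_arm(
  commands=[0.32,0,0,0,0,0,-0.18,0.32,0,0,0,0,0,-0.18,0.32,0,0,0,0,0,-0.18,0.32,0,0,0,0,0,-0.18,0.32,0,0,0,0,0,-0.01,0.32,0,0,0,0,0,0],
)

```text
clock: 15.98
tcp_pos: [510.1, 192.1, 131.1]
tcp_rot: [0.0, 0.708, 0.706, 0.0]
force: [-0.5, -0.1, 0.8]
grip_width: 30.0
```

Run:
```python
from h import *
o=arm.observe(); print(o["tcp_pos"],o["tcp_rot"],o["joints"].round(2))
for n in("wrist","top"):
    w=arm.read_camera(n); cv2.imwrite(f"pics/{n}12.png",w["img"][:,:,::-1])
```

```text
[510.07372838 192.12128967 131.05694733] [5.07473521e-05 7.08090908e-01 7.06121274e-01 9.72342404e-05] [0.27 0.05 1.76 0.   1.33 0.27]
```

View pics/wrist12.png

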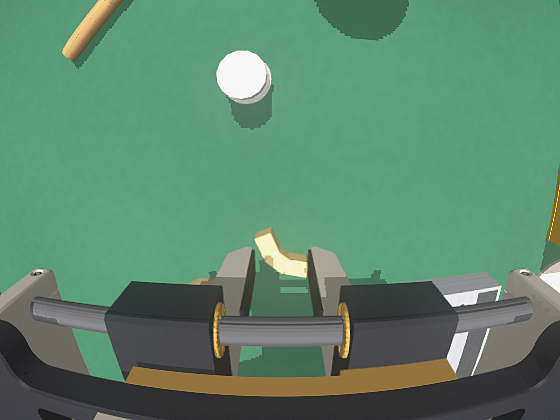

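View pics/top12.png

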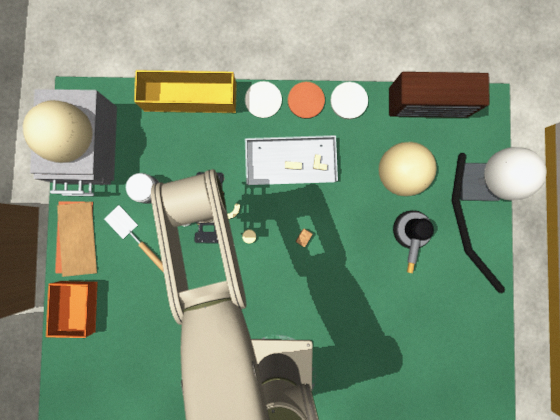

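Call:
move_arm(
  commands=[0.2,3,-1,35,0,0,0,0.2,0,0,40,0,0,0,0.2,0,0,25,0,0,0,0.2,0,0,10,0,0,0,0.2,-7,0,0,0,0,0,0.2,-7,0,0,0,0,0,0.2,-7,0,0,0,0,0,0.2,-7,0,0,0,0,0,0.2,-7,0,0,0,0,0,0.2,-7,0,0,0,0,0,0.2,0,0,0,0,0,0],
)

```text
clock: 17.45
tcp_pos: [509.0, 152.5, 20.9]
tcp_rot: [0.0, 0.707, 0.707, -0.0]
force: [0.8, 0.1, 0.2]
grip_width: 18.9
```

Run:
```python
from h import *
o=arm.observe(); print(o["tcp_pos"],o["tcp_rot"],o["force"])
c=arm.read_camera("scene");cv2.imwrite("pics/s13.png",cv2.resize(c["img"][160:260,240:400,::-1],None,fx=5,fy=5,interpolation=cv2.INTER_CUBIC))
c=arm.read_camera("top");cv2.imwrite("pics/t13.png",cv2.resize(c["img"][160:260,190:350,::-1],None,fx=5,fy=5,interpolation=cv2.INTER_CUBIC))
```

```text
[508.9843103  152.47924532  20.90090756] [ 3.22017725e-05  7.06990237e-01  7.07223301e-01 -8.27736371e-05] [0.75023241 0.0989642  0.16493096]
```

View pics/s13.png

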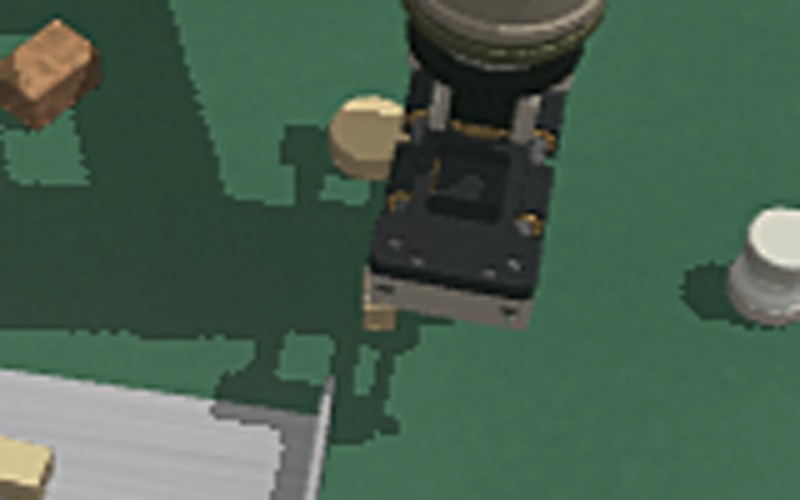

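View pics/t13.png

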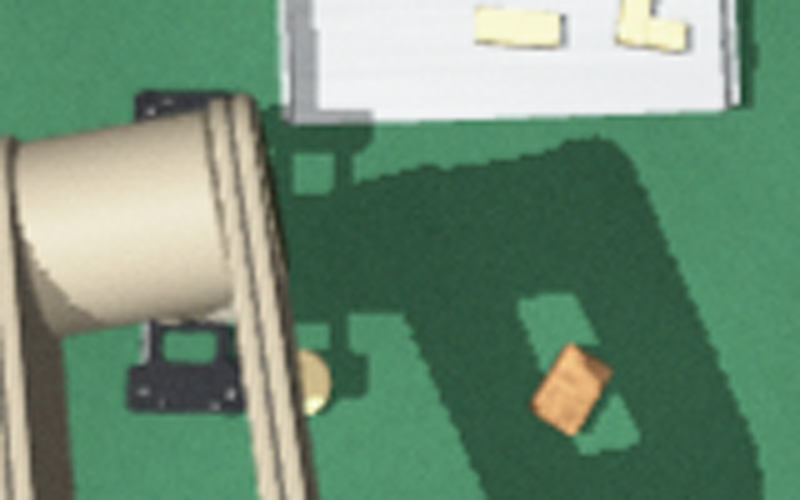

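Call:
move_arm(
  commands=[0.2,-8,0,0,0,0,0,0.2,-8,0,0,0,0,0,0.2,-8,0,0,0,0,0,0.2,0,0,0,0,0,0],
)

```text
clock: 18.05
tcp_pos: [509.0, 128.3, 20.9]
tcp_rot: [0.0, 0.707, 0.707, -0.0]
force: [-0.4, 0.1, 0.4]
grip_width: 19.2
```

Run:
```python
from h import *
o=arm.observe(); print(o["tcp_pos"],o["tcp_rot"],o["force"])
c=arm.read_camera("scene");cv2.imwrite("pics/s14.png",cv2.resize(c["img"][160:260,240:400,::-1],None,fx=5,fy=5,interpolation=cv2.INTER_CUBIC))
```

```text
[509.01947187 128.33458541  20.90742138] [ 1.55832248e-05  7.07090465e-01  7.07123094e-01 -6.80207587e-05] [-0.42490809  0.09790946  0.37529811]
```

View pics/s14.png

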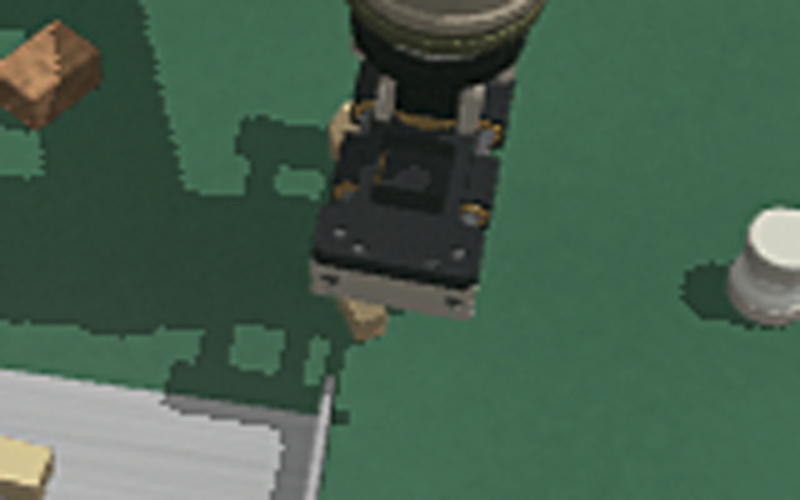

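Run:
```python
from h import *
c=arm.read_camera("scene")
u=lambda x,y:[240+x/5,160+y/5]
print(ray(c,[u(345,308),u(362,335),u(385,325),u(382,312)],18).round())
```

```text
[[549. 104.]
 [562. 115.]
 [554. 124.]
 [547. 122.]]
```

Call:
move_arm(
  commands=[0.2,6,0,0,0,0,0,0.2,6,0,-20,0,0,0,0.2,20,0,-40,0,0,0,0.2,40,-40,-40,0,0,0,0.2,20,-50,-20,0,0,0,0.2,0,0,0,0,0,0],
)

```text
clock: 18.9
tcp_pos: [421.5, 219.4, 139.1]
tcp_rot: [0.0, 0.705, 0.709, 0.002]
force: [1.0, -0.7, -0.4]
grip_width: 18.8
```

Run:
```python
from h import *
o=arm.observe(); print(o["tcp_pos"],o["tcp_rot"])
for n in("wrist","scene","top"):
    c=arm.read_camera(n);i=c["img"][:,:,::-1]
    if n=="scene": i=cv2.resize(i[160:260,240:400],None,fx=5,fy=5,interpolation=cv2.INTER_CUBIC); poly("scene",290,195,345,235)
    cv2.imwrite(f"pics/{n}15.png",i)
```

```text
[421.48219171 219.42767538 139.11736697] [3.34745982e-04 7.05464099e-01 7.08743630e-01 1.66131190e-03]
scene area 49.166666666666664 corners [[532.0, 97.0], [554.0, 112.0], [547.0, 122.0], [531.0, 113.0]]
```

View pics/scene15.png

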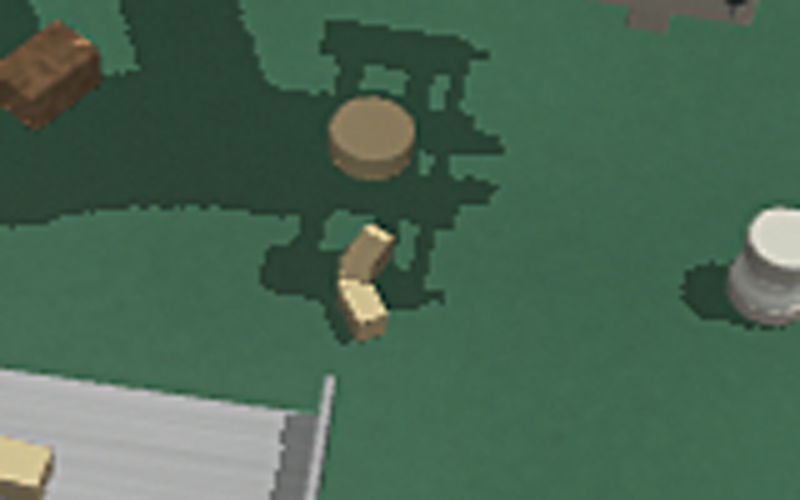

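View pics/wrist15.png

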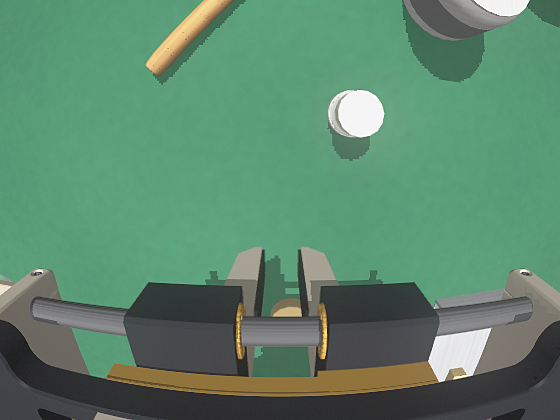

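Run:
```python
from h import *
c=arm.read_camera("scene")
u=lambda x,y:[240+x/5,160+y/5]
print(ray(c,[u(368,225),u(393,237),u(340,275),u(362,320),u(386,316),u(375,276)],18).round())
print(arm.observe()["tcp_pos"])
```

```text
[[497. 106.]
 [501. 119.]
 [530.  98.]
 [554. 113.]
 [549. 124.]
 [527. 115.]]
[423.11571066 216.65831    136.3087687 ]
```

Call:
move_arm(
  commands=[0.2,-22,33,0,0,0,0,0.2,-22,34,10,0,0,0,0.2,-23,34,20,0,0,0,0.2,0,0,40,0,0,0,0.2,0,0,32,0,0,0,0.2,0,0,13,0,0,0,0.2,-8,0,0,0,0,0,0.2,-8,0,0,0,0,0,0.2,-7,0,0,0,0,0,0.2,-7,0,0,0,0,0,0.2,-7,0,0,0,0,0,0.2,0,0,0,0,0,0],
)

```text
clock: 20.65
tcp_pos: [524.1, 112.6, 22.2]
tcp_rot: [0.0, 0.707, 0.707, 0.0]
force: [-0.6, 0.5, -0.1]
grip_width: 18.3
```

Run:
```python
from h import *
o=arm.observe(); print(o["tcp_pos"],o["tcp_rot"],o["force"])
c=arm.read_camera("scene");cv2.imwrite("pics/s16.png",cv2.resize(c["img"][160:260,240:400,::-1],None,fx=5,fy=5,interpolation=cv2.INTER_CUBIC))
```

```text
[524.05878792 112.64211674  22.22500281] [1.35925598e-04 7.06968187e-01 7.07245331e-01 7.74078305e-05] [-0.56758808  0.46046879 -0.13279323]
```

View pics/s16.png

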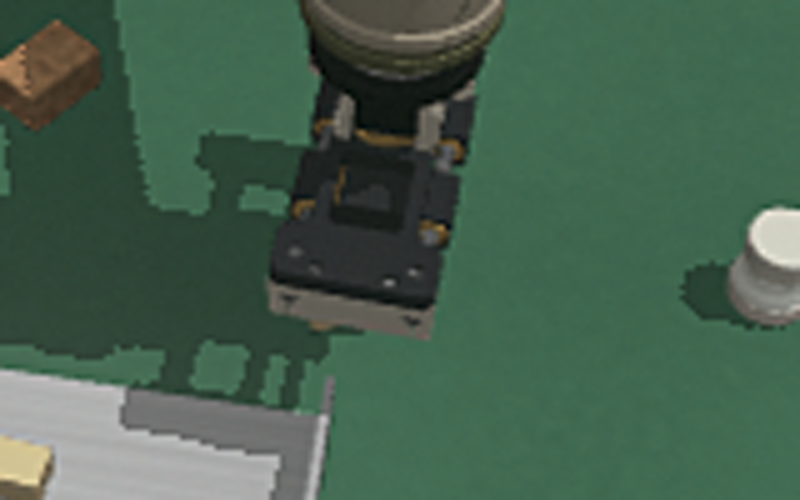

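Call:
move_arm(
  commands=[0.2,-9.6,-2.4,0.5,0,0,-0.157,0.2,-9.6,-2.4,0.5,0,0,-0.157,0.2,-9.6,-2.4,0,0,0,-0.157,0.2,-9.6,-2.4,0,0,0,-0.157,0.2,-9.6,-2.4,0,0,0,-0.157,0.2,-9.6,-2.4,0,0,0,-0.157,0.2,0,0,0,0,0,0],
)

```text
clock: 21.58
tcp_pos: [532.5, 56.3, 20.9]
tcp_rot: [-0.0, 0.309, 0.951, -0.0]
force: [0.5, 0.3, -0.5]
grip_width: 18.6
```

Run:
```python
from h import *
o=arm.observe(); print(o["tcp_pos"],o["tcp_rot"],o["force"],o["joints"].round(2))
c=arm.read_camera("scene");cv2.imwrite("pics/s17.png",cv2.resize(c["img"][160:260,220:380,::-1],None,fx=5,fy=5,interpolation=cv2.INTER_CUBIC))
```

```text
[532.49595588  56.31295618  20.92342954] [-6.62770000e-05  3.09464738e-01  9.50910915e-01 -5.36463270e-05] [ 0.50068999  0.31096612 -0.47375462] [ 0.01  0.17  1.85 -0.    1.12 -0.93]
```

View pics/s17.png

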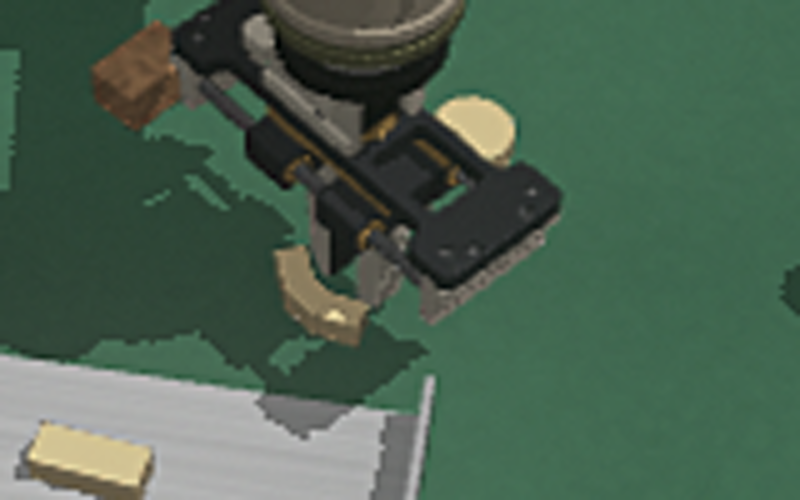

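Call:
move_arm(
  commands=[0.2,-9.6,-4,0,0,0,-0.157,0.2,-9.6,-4,0,0,0,-0.157,0.2,-9.6,-4,0,0,0,-0.157,0.2,-9.6,-4,0,0,0,-0.157,0.2,0,0,0,0,0,0],
)

```text
clock: 22.25
tcp_pos: [561.5, 27.8, 21.0]
tcp_rot: [0.0, 0.002, 1.0, 0.0]
force: [0.1, 0.7, 0.3]
grip_width: 18.6
```

Run:
```python
from h import *
o=arm.observe(); print(o["tcp_pos"],o["tcp_rot"],o["force"],o["joints"].round(2))
c=arm.read_camera("scene");cv2.imwrite("pics/s18.png",cv2.resize(c["img"][160:270,220:380,::-1],None,fx=5,fy=5,interpolation=cv2.INTER_CUBIC))
```

```text
[561.48465218  27.75327317  20.9846834 ] [1.59310459e-05 1.88411419e-03 9.99998224e-01 4.47104327e-05] [0.10217444 0.72657225 0.25344375] [-0.04  0.24  1.78  0.    1.13 -1.61]
```

View pics/s18.png

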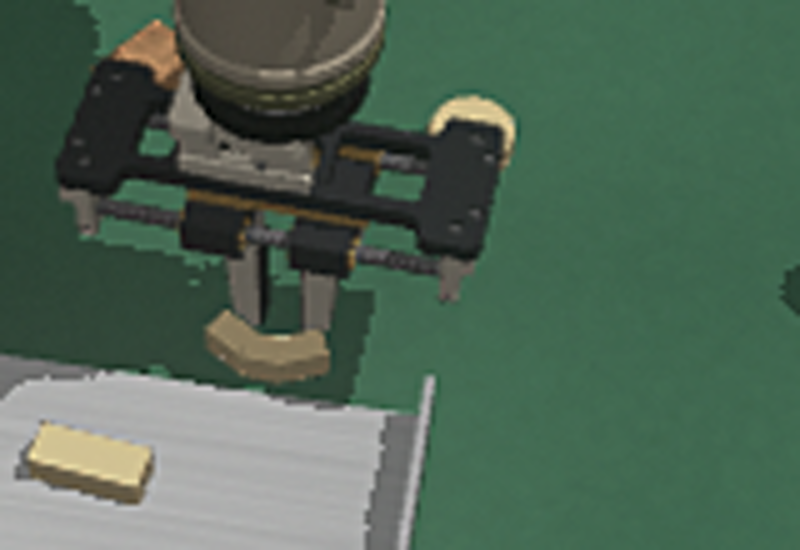

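Call:
move_arm(
  commands=[0.2,-9,0.4,0,0,0,0,0.2,-9,0.4,0,0,0,0,0.2,-9,0.4,0,0,0,0,0.2,-9,0.4,0,0,0,0,0.2,-9,0.4,0,0,0,0,0.2,-9,0.4,0,0,0,0,0.2,-9,0.4,0,0,0,0,0.2,-9,0.4,0,0,0,0,0.2,-8,0.4,0,0,0,0,0.2,0,0,0,0,0,0],
)

```text
clock: 23.55
tcp_pos: [642.0, 31.2, 21.1]
tcp_rot: [0.0, -0.0, 1.0, 0.0]
force: [0.4, -0.7, 0.2]
grip_width: 18.6
```

Run:
```python
from h import *
o=arm.observe(); print(o["tcp_pos"],o["force"])
c=arm.read_camera("scene");cv2.imwrite("pics/s19.png",cv2.resize(c["img"][190:300,200:360,::-1],None,fx=5,fy=5,interpolation=cv2.INTER_CUBIC))
```

```text
[641.98617877  31.15785359  21.10388351] [ 0.41151372 -0.68624356  0.21441762]
```

View pics/s19.png

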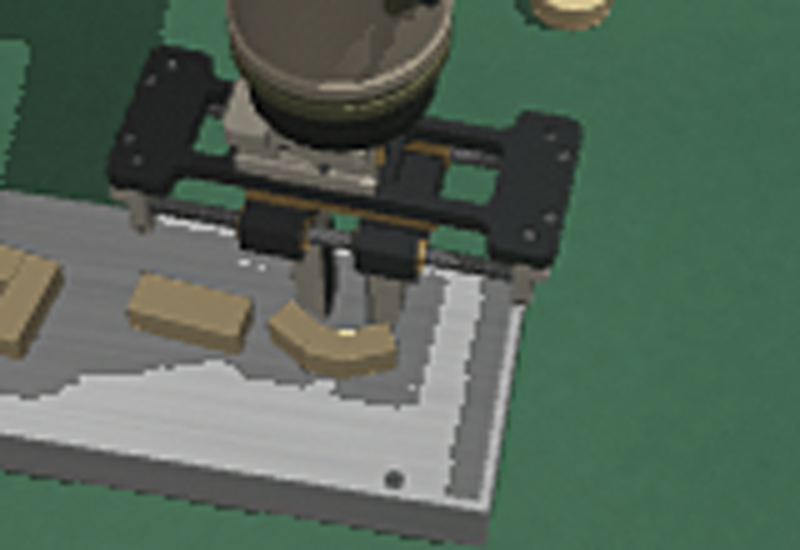

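All three are in the pan. I back off, lift straight up and move clear to check.

Call:
move_arm(
  commands=[0.2,10,0,0,0,0,0,0.2,10,0,-10,0,0,0,0.2,10,0,-40,0,0,0,0.2,0,0,-50,0,0,0,0.2,40,0,-40,0,0,0,0.2,45,0,-20,0,0,0,0.2,45,0,0,0,0,0,0.2,40,0,0,0,0,0,0.2,0,0,0,0,0,0,0.2,0,0,0,0,0,0],
)

```text
clock: 24.85
tcp_pos: [441.6, 31.1, 181.8]
tcp_rot: [0.001, -0.0, 1.0, -0.0]
force: [-0.1, 0.4, -0.9]
grip_width: 18.3
```

Run:
```python
from h import *
o=arm.observe(); print(o["tcp_pos"],o["force"])
for n in("top","scene"):
    c=arm.read_camera(n);cv2.imwrite(f"pics/{n}20.png",c["img"][:,:,::-1]); print(n); objs(c)
    if n=="top": print("jar",ray(c,[[184,220]],48))
poly("scene",185,235,290,265); poly("top",245,140,338,180)
```

```text
[441.56221464  31.08434773 181.82215773] [-0.08722872  0.39986485 -0.8965715 ]
top
px [410. 267.] a 42.5 ctr [ 343. -417.] wh [16. 32.] ang 90 x 327.0 359.0 y -425.0 -409.0
px [154. 259.] a 202.0 ctr [354. 394.] wh [140.  17.] ang 44 x 301.0 406.0 y 342.0 446.0
px [293. 165.] a 97.0 ctr [661. -41.] wh [53. 23.] ang 87 x 648.0 673.0 y -67.0 -16.0
px [272. 164.] a 72.5 ctr [662.  24.] wh [55. 21.] ang 86 x 650.0 673.0 y -3.0 52.0
px [319. 163.] a 102.5 ctr [ 672. -129.] wh [44. 44.] ang 83 x 649.0 695.0 y -150.0 -105.0
jar [[477.82397745 296.37283948]]
scene
px [479. 393.] a 67.5 ctr [857. 478.] wh [92.  4.] ang 0 x 811.0 903.0 y 476.0 481.0
px [267. 257.] a 133.0 ctr [665.  27.] wh [59. 24.] ang 89 x 653.0 677.0 y -2.0 57.0
px [238. 250.] a 163.5 ctr [664. -41.] wh [53. 21.] ang 87 x 652.0 676.0 y -68.0 -14.0
px [202. 246.] a 169.5 ctr [ 676. -129.] wh [43. 45.] ang 83 x 652.0 700.0 y -149.0 -106.0
px [314. 185.] a 147.0 ctr [432.  95.] wh [40. 41.] ang 13 x 412.0 454.0 y 75.0 116.0
px [434. 183.] a 150.5 ctr [356. 394.] wh [136.  13.] ang 45 x 307.0 408.0 y 344.0 445.0
px [531. 155.]
[... 379 characters left out ...]
[652.0, 5.0]]
scene area 189.45833333333334 corners [[654.0, -68.0], [673.0, -67.0], [677.0, -22.0], [675.0, -15.0], [658.0, -13.0], [654.0, -17.0], [651.0, -65.0]]
scene area 198.91666666666666 corners [[652.0, -148.0], [668.0, -148.0], [671.0, -126.0], [699.0, -127.0], [700.0, -111.0], [658.0, -105.0]]
top area 110.27777777777777 corners [[671.0, -14.0], [651.0, -16.0], [651.0, -68.0], [670.0, -66.0]]
top area 87.09722222222223 corners [[663.0, 53.0], [652.0, 48.0], [658.0, 23.0], [649.0, 5.0], [658.0, -3.0], [671.0, 9.0], [674.0, 34.0]]
top area 125.8611111111111 corners [[697.0, -112.0], [653.0, -105.0], [648.0, -147.0], [664.0, -149.0], [666.0, -131.0], [672.0, -126.0], [693.0, -128.0]]
```

View pics/top20.png

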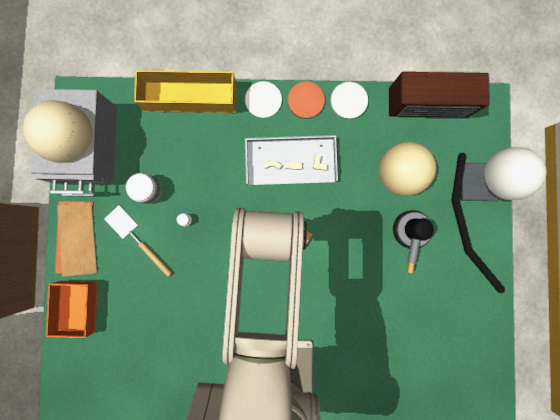

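View pics/scene20.png

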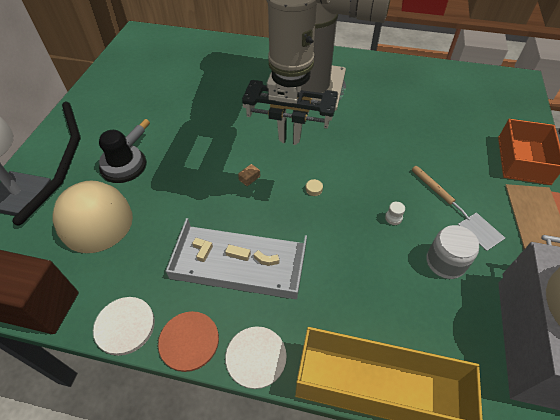

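Both views show the three pieces flat in the pan, with their rearmost points at x ≥ 648 against a mouth line of about 600–611. The disc, block, jar and the rest are where they started, and the arm is clear.

```bash
python3 -c "
from workcell import arm
print(arm.finish_job())"
```

```text
the job is handed in; nothing more can be done
None
```

I swept all three offcuts into the pan with the fingers and handed the job in at about 25 s of the 72 s allowed. `finish_job` gives no verdict.

- **Corner:** My first push, from its inner corner, turned the piece about 60° and it slid off the finger. I re-engaged on its flat outer side and pushed it straight in.
- **Strip:** This was one straight push.
- **Rim:** I pushed it sideways until both ends sat against the fingers, then turned it in an arc and pushed it through the mouth.

**Last checks:**
- **Offcuts:** Both the top and scene cameras show the three pieces flat inside the pan. Their rearmost points are at x of about 648–653 mm, against a mouth line at about 600–611 mm. The two views differ by 2–4 mm, far less than that margin.
- **Things to leave alone:** The disc measured within about 2 mm of its start. By eye, the jar, block, tin, spatula, sander and dome had not moved. In the last top view the arm hid the disc and most of the block, so I checked those two in the scene view only.
- **Arm:** It stood clear, about 180 mm above the bench, and the force readings between moves stayed around 1 N.

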